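# Fetch the lock fob from the push-latch drawer

### The job

The smart lock fob is in the handle-less drawer of the bamboo key cabinet: press the drawer front in until the latch lets go and it springs out, then draw it well open. Take the fob out and lower it flat onto the middle of the round wooden coaster without dropping it, ready for going out. Leave the drawer open and do not disturb the vase, the sunglasses or the square cork coaster.

Things in the scene. Friction and masses are not known exactly. Their poses are not given: they have to be found in the camera images.
- drawer (a joint): Drawer, m: 0 shut and latched (at the start), grows as it comes out, outer stop 0.125, inner stop -0.0055. Push-push latch: press the front in 4.5 to 5.5 mm (about 7 N slowly, 12 to 14 N fast) and the latch lets go; then draw back 70 mm and a spring sends the drawer out 40 to 55 mm in half a second. From there it slides with little drag and stays where left. Pushed hard home it latches again.
- drawer_front (a point): Middle of the top edge of the drawer's front panel (moves with it), 77 mm above the console. x points level into the cabinet (the way to press), y along the panel, z up. The plain panel, without handle, is 250 mm wide (y), 16 mm thick (8 mm to each side of this point in x) and spans heights 5 to 77 mm. Shut, it stands 6 mm before the cabinet.
- drawer_floor (a point): Centre of the felt floor inside the drawer (moves with it), 22 mm above the console; axes as drawer_front. The inside is 162 mm deep (x, 81 mm each way) and 206 mm wide (y); side and back walls end 60 mm above the console. Holds the fob in one half and a grey rubber door wedge (96 x 34 x 26 mm) in the other.
- cabinet: Bamboo cabinet fixed to the console, 200 x 250 x 78 mm high (x, y, z), with one drawer on the side facing the robot; origin at the centre of its underside, x axis from the drawer front to the back.
- fob_center (a point): Centre of the black plastic smart lock fob: flat rounded body 66 x 38 x 18 mm thick with a small steel loop at one end (78 mm long in all, its x axis; the 38 mm width is its y axis; z up as it lies flat). 70 g. Lies flat on the drawer floor, left or right of the middle, long axis roughly along the drawer's depth, centre 50 to 75 mm behind the front panel.
- coaster_top (a point): Centre of the upper face of the round wooden coaster, a loose disc 110 mm across and 10 mm thick lying on the console (its upper face is 10 mm above it).
- cork_square: Square cork coaster, 100 x 100 x 10 mm, loose on the console; not the one to use. Origin at the centre of its underside.
- vase: Empty matte white ceramic vase, 108 mm across, 180 mm high, loose; origin at the centre of its underside.
- sunglasses: Folded metal-framed sunglasses standing on the console, about 145 mm (y) x 40 mm (x) x 50 mm high, loose; origin at the centre of the underside.
There are look-alikes about, which are no part of the job. Leave any black, orange or purple look-alike of the part that bears coaster_top alone.

How it is judged:
By the outcome, as a careful person would: the job done as asked, in the order asked, and still so for the second after the job is handed in, with the robot touching nothing.
It also fails if it takes over 64 s, if anything falls off the work surface, if the arm or the gripper's body presses on something with over 40 N, if the wrist force passes 120 N, or if a joint passes its speed limit or range.

### The arm

A 6-joint arm with a two-finger parallel gripper is mounted at the origin on the work surface. World frame = base frame: x ahead of the robot, y to its left, z up, the work surface at z = 0. Lengths are in m, angles in degrees, forces in N, time in s.
With the tool pointing down it reaches from about 0.35 to 0.875 m from the base axis. Payload 4.2 kg.
Tool frame: the origin (TCP) lies between the finger pads; the fingertips stand 25 mm ahead of it and the grasp point (between the pads) lies 6 mm ahead of it (arm.finger_overhang is the distance from the TCP to the fingertips, in m); x points along the fingers, y is the direction in which the jaws open and shut, and the axes are right-handed (so a half turn about x gives the same grasp; the last joint's range is limited). The gripper opens to 87 mm and grips with 3 to 60 N. Pads are 19 mm wide; open, the fingers measure 117 mm over their backs; the gripper's body (75 mm by 190 mm) begins 51 mm behind the grasp point.
Start: joints at [-58.35, 22.042, 0.453, 0, -68.411, -14.817], TCP at [0.181, -0.598, 0.248] pointing down, gripper open.
Joint ranges: [-179.83, 179.83], [-69.29, 118.12], [-61.27, 80.66], [-181.25, 117.63], [-171.15, -9.14], [-177.46, 177.46]. Speed limits (degrees/s): [159.86, 159.86, 180, 180, 180, 180].

### API

Orientations are given as [roll, pitch, yaw] about the fixed x, y, z axes, in that order (R = Rz(yaw) Ry(pitch) Rx(roll)).
In Python, from cell import arm gives the robot as it stands.
- The arm moves only by the tool move_arm, never from a script. Its argument "moves" is a list of rows, each a list of 7 numbers: the turn, a rotation vector about the tool's x, y, z in degrees, then the shift along the tool's x, y, z in cm, then the opening, from -1 (shut) to 1 (fully open), so that 0 is half open. In form: [[rx, ry, rz, x, y, z, fingers], ...]. A call has 1 to 10 rows; each row shifts and turns the commanded pose from where the row before left it, along the tool's axes as they then stand; what a row does not reach is not made up. A row lasts 1/10 s, in which the tool goes at most 50 mm and 8.59 degrees, less where a joint would pass 70% of its speed; a pose out of reach is approached as far as the arm can. A call with a gripper value outside its range is refused whole. The fingers move at their own pace and stop on an object; "force" is the grip in N (left out, the last holds). Time passes only in rows, so rows that do not move let the fingers close. It gives the time, the measured TCP pose, the force and the opening at its end, in the units of the state.
- arm.observe(): the state, without advancing time (a new reading comes with each control period).
- arm.capture(name): name is "side" or "top"; returns (picture, depth): 420x560x3 uint8, red, green, blue; 420x560 float32, m along the optical axis (not along the pixel's ray), 0 where there is no reading.
- arm.calibration(name): a dict with "mtx" (3x3 intrinsics, pixels), "R" (3x3) and "t" (3): a world point X has camera coordinates R X + t. Camera axes: x right, y down, z forward; pixel columns grow to the right and rows downward; lengths in m; the calibration is good to about 2 mm. A picture is of the moment at which its call begins. calibration takes no time and is no camera call.
- arm.finish_job(): hands the job in, once; it reports no verdict.
The state is a dict: "time": time; "joints": joint angles; "qvel": joint speeds; "tau": joint torques, N m; "tcp_pos": TCP position; "eef_rot": TCP orientation; "force": force on the tool from outside, world axes, zero at the start; "moment": the same for the moment, N m; "width": finger opening in m.
Only numpy, scipy, OpenCV 4.12 (cv2) and the standard library are available. Lean on these libraries where they do the work, as an engineer would, in place of code of your own. Each camera call takes 0.05 s, during which the arm holds its last target.

## Working session

There is one attempt and no reset: what is moved stays moved. The work goes in short steps, Python scripts to look and compute and a tool call to move; the robot and the scene stay as the last step left them, time stands still between calls to the robot, and variables do not carry over. Pictures are saved under pics/ and viewed, and the job is handed in when it is done.

Besides the shell and the picture viewer there is one more tool, called after "Emit:" as name(argument=value, ...) on one line, values as JSON. move_arm: Moves the arm, as the interface text tells. Its arguments: {"type":"object","properties":{"moves":{"type":"array","items":{"type":"array","items":{"type":"number"}}},"force":{"type":"number"}},"required":["moves"]}

```bash
mkdir -p pics
python3 - <<'E'
from cell import arm
import cv2,numpy as np
print(arm.observe())
for n in("side","top"):
    p,d=arm.capture(n); cv2.imwrite(f"pics/{n}0.png",p[:,:,::-1]); np.save(f"pics/{n}0.npy",d)
    c=arm.calibration(n); print(n,c["mtx"],c["R"],c["t"], -c["R"].T@c["t"])
E
```

```text
{'time': 0.0, 'joints': array([-5.83506880e+01,  2.20919478e+01,  3.78407970e-01, -2.99884057e-02,
       -6.84122561e+01, -1.48174009e+01]), 'qvel': array([-0.04463539, -0.08715427, -0.03191228, -0.00294953,  0.06528804,
        0.03616373]), 'tau': array([ 4.47831471e-04, -3.90664744e+01,  1.87407285e+01,  4.21987295e+00,
        1.10830029e-02, -1.79501621e-04]), 'tcp_pos': array([ 0.18084389, -0.59767445,  0.2464351 ]), 'eef_rot': array([ 92.32967016,  89.87115324, 109.15051716]), 'force': array([ 0.42187176,  0.31595823, -0.60703456]), 'moment': array([ 0.01405531, -0.01544071,  0.02134005]), 'width': 0.08718457411938756}
side [[475.76930222   0.         277.30038641]
 [  0.         475.76930222 217.42899707]
 [  0.           0.           1.        ]] [[-0.99378014 -0.11132916  0.00261916]
 [-0.06274045  0.54031134 -0.83912293]
 [ 0.09200369 -0.83406802 -0.54393552]] [0.51109204 0.11817547 1.27121276] [0.39837124 1.05332582 0.78928289]
top [[496.07221175   0.         291.10939825]
 [  0.         496.07221175 203.26151508]
 [  0.           0.           1.        ]] [[ 1.29988493e-03 -9.99838662e-01 -1.79153413e-02]
 [-9.96313324e-01  2.41880352e-04 -8.57887093e-02]
 [ 8.57792017e-02  1.79608087e-02 -9.96152266e-01]] [-5.43504287e-04  5.04397290e-01  1.49508481e+00] [ 0.37429127 -0.02751835  1.53259398]
```

View pics/side0.png

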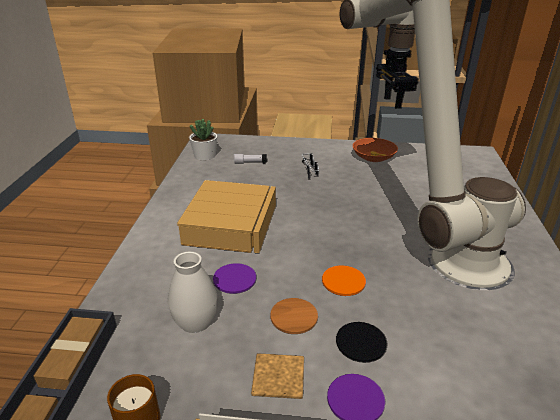

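View pics/top0.png

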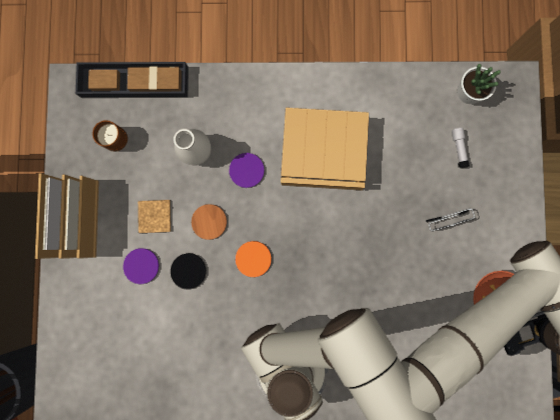

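The wooden disc is at top (209,222) and side (294,316). It could be confused with orange (253,259), purple (247,170) and (141,266), black (188,271), and the square cork (154,216). The cabinet is at top (326,148) with its drawer front along row ~184. The sunglasses are at (453,220) and the vase is at (192,147). Next I'll crop in close and measure.

```bash
cat > h.py <<'E'
import numpy as np,cv2
from cell import arm
def ray(n,u,v,z):
    c=arm.calibration(n);K,R,t=c["mtx"],c["R"],c["t"]
    o=-R.T@t; d=R.T@np.linalg.inv(K)@np.array([u,v,1.]); return o+d*(z-o[2])/d[2]
def px(n,X):
    c=arm.calibration(n); q=c["mtx"]@(c["R"]@np.array(X)+c["t"]); return q[:2]/q[2]
def cloud(n,d):
    c=arm.calibration(n);K,R,t=c["mtx"],c["R"],c["t"]
    v,u=np.mgrid[:420,:560]; P=np.stack([u,v,np.ones_like(u)],-1)@np.linalg.inv(K).T*d[...,None]
    return (P-t)@R
E
python3 - <<'E'
from h import *
p=cv2.imread("pics/top0.png");d=np.load("pics/top0.npy");s=cv2.imread("pics/side0.png")
h=cv2.cvtColor(p,cv2.COLOR_BGR2HSV)
print("hsv",h[222,209],h[259,253],h[148,326])
m=cv2.inRange(h,(5,90,90),(14,200,235)); m[:190]=0;m[250:]=0;m[:,:180]=0;m[:,240:]=0
c=max(cv2.findContours(m,0,2)[0],key=cv2.contourArea)
e=cv2.fitEllipse(c);print("disc",e,ray("top",*e[0],.01))
hs=cv2.cvtColor(s,cv2.COLOR_BGR2HSV);print(hs[316,294])
m=cv2.inRange(hs,(5,90,90),(14,200,235)); m[:290]=0;m[340:]=0;m[:,:260]=0;m[:,325:]=0
e=cv2.fitEllipse(max(cv2.findContours(m,0,2)[0],key=cv2.contourArea));print("disc side",e,ray("side",*e[0],.01))
C=cloud("top",d)
m=((C[...,2]>.06)&(C[...,2]<.09)).astype(np.uint8); m[:,:270]=0;m[:,385:]=0;m[:95]=0;m[200:]=0
c=max(cv2.findContours(m,0,2)[0],key=cv2.contourArea)
r=cv2.minAreaRect(c);b=cv2.boxPoints(r);print(r)
for q in b: print(q,ray("top",*q,.078))
print("z",np.median(C[m>0][:,2]))
A=cv2.resize(p[90:260,180:390],None,fx=3,fy=3,interpolation=cv2.INTER_CUBIC)
cv2.imwrite("pics/crop1.png",A)
B=cv2.resize(s[170:270,160:300],None,fx=5,fy=5,interpolation=cv2.INTER_CUBIC)
cv2.imwrite("pics/crop2.png",B)
E
```

```text
hsv [ 12 161 190] [ 12 198 235] [ 18 126 214]
disc ((208.60194396972656, 221.49232482910156), (34.45680236816406, 35.113407135009766), 39.52451705932617) [0.44909434 0.25407617 0.01      ]
[ 13 185 175]
disc side ((293.820068359375, 315.4170837402344), (34.67364501953125, 46.406028747558594), 92.72968292236328) [0.44684157 0.2631859  0.01      ]
((324.9323425292969, 147.6171112060547), (84.5115966796875, 76.13301849365234), 3.468229293823242)
[280.4511  183.05762] [0.55947934 0.03028707 0.078     ]
[285.05676 107.06406] [0.78865277 0.01720989 0.078     ]
[369.41357  112.176605] [ 0.77213266 -0.23449685  0.078     ]
[364.80792 188.17017] [ 0.54407864 -0.21819276  0.078     ]
z 0.07710606647701683
```

View pics/crop1.png

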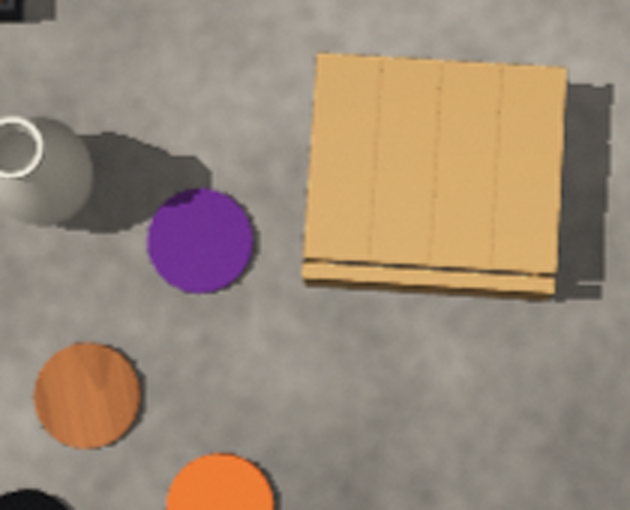

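View pics/crop2.png

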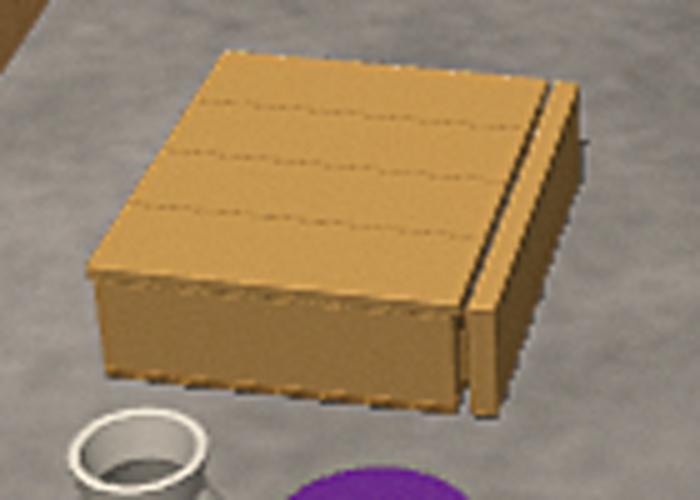

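The crops show the wooden-grained disc at top (209,222), which is the round coaster. The plain front panel is on the robot side at rows 183–188 and yawed about -3.5°. The side fit includes the disc's rim, which explains why it lands at +y. Next I'll refine the geometry and work out the turn needed.

```bash
cat >> h.py <<'E'
from scipy.spatial.transform import Rotation as Ro
def plan(pos,ang):
    """shift in present tool axes (cm) + turn about tool x (deg) so that tool y points at world angle ang (mod 180), x down"""
    o=arm.observe(); R=Ro.from_euler('xyz',o['eef_rot'],degrees=True).as_matrix()
    a=np.radians(ang); best=None
    for s in (1,-1):
        y=s*np.array([np.cos(a),np.sin(a),0]);x=np.array([0,0,-1.]);T=np.c_[x,y,np.cross(x,y)]
        rv=Ro.from_matrix(R.T@T).as_rotvec(degrees=True)
        if best is None or np.linalg.norm(rv)<np.linalg.norm(best): best=rv; bT=T
    print("tcp",o['tcp_pos'],"rotvec",best.round(2),"F",o['force'].round(1),"w",o['width'],"t",o['time'])
    dp=(np.array(pos)-o['tcp_pos'])*100
    print("tool axes",R.round(3).tolist()); print("shift now-axes",(R.T@dp).round(2),"target-axes",(bT.T@dp).round(2))
E
python3 - <<'E'
from h import *
d=np.load("pics/top0.npy");C=cloud("top",d)
p=cv2.imread("pics/top0.png")
# panel top strip front edge: column profiles of brightness
for u in (290,300,320,340,355): print(u,p[176:194,u,2].tolist(), (C[178:192,u,2]*1000).round().tolist())
plan((0.52,-0.092,0.2),90-3.5)
E
```

```text
290 [164, 122, 215, 217, 217, 219, 204, 93, 86, 97, 133, 142, 144, 145, 146, 147, 147, 146] [74.0, 73.0, 80.0, 71.0, 80.0, 67.0, 44.0, 25.0, -5.0, 4.0, -4.0, -2.0, 1.0, -2.0]
300 [201, 93, 128, 220, 216, 218, 218, 197, 82, 85, 102, 150, 149, 145, 142, 141, 141, 142] [19.0, 78.0, 74.0, 73.0, 75.0, 73.0, 62.0, 39.0, 17.0, -2.0, 2.0, -1.0, -0.0, 3.0]
320 [215, 205, 139, 118, 213, 215, 217, 217, 200, 82, 85, 100, 142, 144, 144, 148, 153, 154] [76.0, 25.0, 75.0, 75.0, 77.0, 75.0, 78.0, 64.0, 40.0, 22.0, -2.0, -4.0, -3.0, -3.0]
340 [216, 216, 215, 188, 98, 183, 215, 216, 218, 206, 104, 85, 95, 129, 142, 144, 145, 147] [74.0, 74.0, 20.0, 79.0, 76.0, 77.0, 75.0, 77.0, 73.0, 53.0, 26.0, 2.0, 2.0, -4.0]
355 [217, 216, 215, 212, 180, 120, 202, 214, 214, 218, 203, 97, 84, 90, 119, 144, 148, 147] [77.0, 78.0, 78.0, 17.0, 71.0, 77.0, 79.0, 1533.0, 77.0, 74.0, 42.0, 22.0, -1.0, -6.0]
tcp [ 0.18086681 -0.59774575  0.24658279] rotvec [20.33 -0.03 -0.11] F [-0.2  0.3 -0. ] w 0.08665504924150877 t 0.1
tool axes [[-0.001, -0.289, 0.957], [0.002, 0.957, 0.289], [-1.0, 0.002, -0.0]]
shift now-axes [ 4.73 38.58 47.1 ] target-axes [ 4.66 52.55 30.76]
```

Run:
```python
from h import *
for u,v in((290,182.4),(300,183.4),(320,184.4),(340,185.6),(355,186.4)): print(ray("top",u,v,.077).round(4))
```

```text
[0.5615 0.0021 0.077 ]
[ 0.5585 -0.0275  0.077 ]
[ 0.5555 -0.0865  0.077 ]
[ 0.5519 -0.1454  0.077 ]
[ 0.5495 -0.1895  0.077 ]
```

Emit:
move_arm(moves=[[8.5,0,0,0,3,2.5,-1],[8.5,0,0,0,3,2.5,-1],[3.3,0,0,0,3.5,2,-1],[0,0,0,0,4,2.2,-1],[0,0,0,0,4,2.2,-1],[0,0,0,0,4,2.2,-1],[0,0,0,0,4,2.2,-1],[0,0,0,0,4,2.2,-1],[0,0,0,0,4,2.2,-1],[0,0,0,0,4,2.2,-1]], force=20)

```text
time: 1.1
tcp_pos: [0.4078, -0.222, 0.2475]
eef_rot: [121.2, 90.0, 117.7]
force: [1.0, -0.4, 0.3]
width: 0.0153
```

Run:
```python
from h import *
plan((0.52,-0.092,0.2),90-3.5)
```

```text
tcp [ 0.40780509 -0.22197645  0.24746039] rotvec [ 0.04 -0.01 -0.01] F [ 1.  -0.4  0.3] w 0.015256512170852242 t 1.1
tool axes [[-0.0, 0.06, 0.998], [0.0, 0.998, -0.06], [-1.0, 0.0, -0.0]]
shift now-axes [ 4.75 13.65 10.41] target-axes [ 4.75 13.66 10.41]
```

Emit:
move_arm(moves=[[0,0,0,1,3.5,2,-1],[0,0,0,3,3.5,2,-1],[0,0,0,3,3.3,2,-1],[0,0,0,3,3.3,2,-1],[0,0,0,4,0,1.2,-1],[0,0,0,3,0,0,-1],[0,0,0,2,0,0,-1],[0,0,0,0,0,0,-1]])

```text
time: 1.9
tcp_pos: [0.5049, -0.0938, 0.0546]
eef_rot: [-172.5, 89.5, -176.0]
force: [-1.4, 0.1, 0.1]
width: -0.0004
```

Run:
```python
from h import *
plan((0.545,-0.094,0.058),90-3.55)
p,d=arm.capture("side"); cv2.imwrite("pics/s1.png",cv2.resize(p[130:290,140:340,::-1],None,fx=3.5,fy=3.5))
```

```text
tcp [ 0.50490049 -0.0938396   0.05455054] rotvec [ 0.06 -0.45  0.06] F [-1.4  0.1  0.1] w -0.00036810928042928096 t 1.9
tool axes [[-0.008, 0.061, 0.998], [-0.001, 0.998, -0.061], [-1.0, -0.001, -0.008]]
shift now-axes [-0.38  0.23  4.  ] target-axes [-0.34  0.23  4.  ]
```

View pics/s1.png

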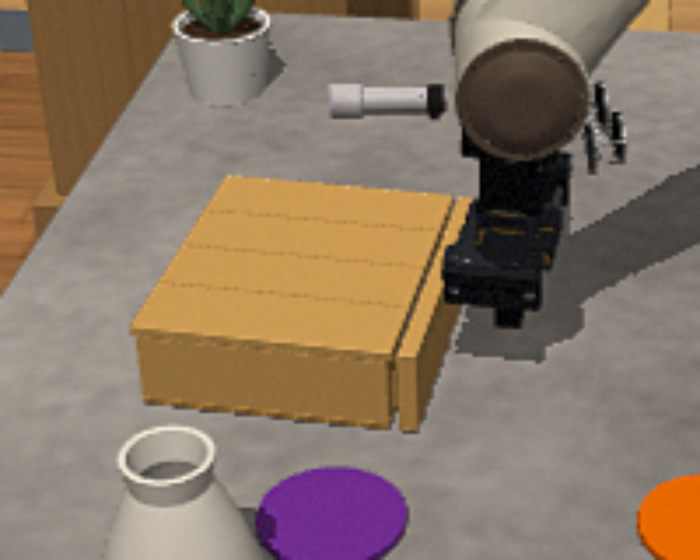

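The gripper is clear in front of the panel, centred on its width. I'll approach in slow steps.

Emit:
move_arm(moves=[[0,0,0,0,0,1.5,-1],[0,0,0,0,0,1.0,-1],[0,0,0,0,0,0.3,-1],[0,0,0,0,0,0.2,-1],[0,0,0,0,0,0,-1]])

```text
time: 2.45
tcp_pos: [0.5373, -0.0957, 0.0581]
eef_rot: [20.8, 90.0, 17.3]
force: [-0.5, 0.0, 0.1]
width: 0.0004
```

Emit:
move_arm(moves=[[0,0,0,0,0,0.2,-1],[0,0,0,0,0,0.2,-1],[0,0,0,0,0,0.2,-1],[0,0,0,0,0,0,-1]])

```text
time: 2.85
tcp_pos: [0.5436, -0.096, 0.0577]
eef_rot: [-2.9, 90.0, -6.4]
force: [-1.4, -0.5, 0.4]
width: 0.0009
```

Emit:
move_arm(moves=[[0,0,0,0,0,0.2,-1],[0,0,0,0,0,0.1,-1],[0,0,0,0,0,0,-1]])

```text
time: 3.15
tcp_pos: [0.5448, -0.0962, 0.0574]
eef_rot: [-176.9, 89.8, 179.6]
force: [-4.6, 1.4, 2.3]
width: 0.0005
```

Emit:
move_arm(moves=[[0,0,0,0,0,0.15,-1],[0,0,0,0,0,0.15,-1],[0,0,0,0,0,0,-1]])

```text
time: 3.45
tcp_pos: [0.548, -0.0964, 0.0574]
eef_rot: [-176.8, 89.8, 179.8]
force: [-5.2, 1.7, 2.3]
width: 0.0007
```

Emit:
move_arm(moves=[[0,0,0,0,0,0.1,-1],[0,0,0,0,0,0.1,-1],[0,0,0,0,0,0,-1]])

```text
time: 3.75
tcp_pos: [0.55, -0.0965, 0.0574]
eef_rot: [-177.1, 89.8, 179.4]
force: [-4.6, 1.3, 3.5]
width: 0.0006
```

Emit:
move_arm(moves=[[0,0,0,0,0,0.1,-1],[0,0,0,0,0,0,-1]])

```text
time: 3.95
tcp_pos: [0.55, -0.0965, 0.0574]
eef_rot: [-177.5, 89.7, 179.0]
force: [-7.5, 2.3, 5.0]
width: 0.0005
```

The inner stop was reached: the TCP stopped advancing while the force rose. I'll draw back now.

Emit:
move_arm(moves=[[0,0,0,0,0,-1.5,-1],[0,0,0,0,0,-3,-1],[0,0,0,0,0,-3,-1],[0,0,0,0,0,-2.5,-1],[0,0,0,-4,0,0,-1],[0,0,0,-4,0,0,-1],[0,0,0,-4,0,0,-1]])

```text
time: 4.65
tcp_pos: [0.4535, -0.0905, 0.1797]
eef_rot: [-0.3, 89.8, -3.7]
force: [1.2, -0.6, -1.5]
width: 0.0003
```

Run:
```python
from h import *
p,d=arm.capture("top"); cv2.imwrite("pics/t2.png",cv2.resize(p[90:290,230:430,::-1],None,fx=3,fy=3)); np.save("pics/t2.npy",d)
p,d=arm.capture("side"); cv2.imwrite("pics/s2.png",cv2.resize(p[130:290,140:340,::-1],None,fx=3.5,fy=3.5))
plan((0.545,-0.094,0.058),90-3.55)
```

```text
tcp [ 0.45751238 -0.09030801  0.1838406 ] rotvec [ 0.19  0.95 -0.08] F [ 0.2 -0.2  1.2] w 0.00026601131451721004 t 4.75
tool axes [[0.017, 0.059, 0.998], [0.0, 0.998, -0.059], [-1.0, 0.001, 0.017]]
shift now-axes [12.73  0.13  8.55] target-axes [12.58  0.17  8.75]
```

View pics/s2.png

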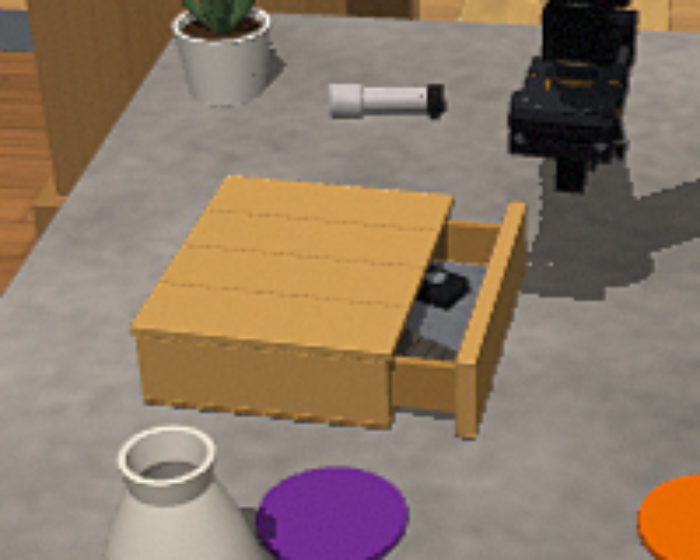

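View pics/t2.png

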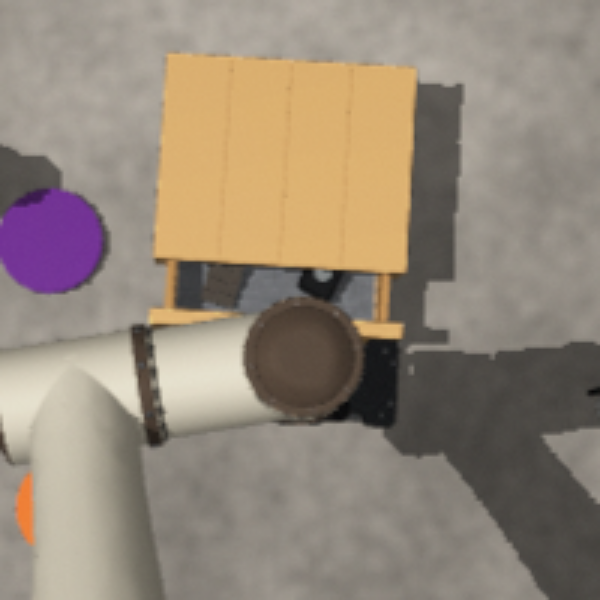

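The drawer is out about 45 mm. The black fob is in the right (-y) half at top pixel (337,184), and the grey wedge is in the left half at (306,184). I'll measure the panel so I can hook it from inside.

Run:
```python
from h import *
p=cv2.imread("pics/t2.png")
for name,(u,v),z in (("panel back edge L",(175,311),.077),("panel front edge L",(175,324),.077),("cab front at mid",(285,265),.078),("R panel back",(390,322),.077),("panelR front",(390,336),.077),("fob seen",(322,283),.04),("wedge",(228,285),.048)):
    print(name,ray("top",230+u/3,90+v/3,z).round(4))
```

```text
panel back edge L [0.5281 0.007  0.077 ]
panel front edge L [0.5152 0.0069 0.077 ]
cab front at mid [ 0.5734 -0.1013  0.078 ]
R panel back [ 0.5171 -0.2039  0.077 ]
panelR front [ 0.5033 -0.2038  0.077 ]
fob seen [ 0.5603 -0.1404  0.04  ]
wedge [ 0.5573 -0.0455  0.048 ]
```

Emit:
move_arm(moves=[[0,0,0,0,0,3,-1],[0,0,0,0,0,3,-1],[0,0,0,0,0.1,2.8,-1],[0,0,0,3,0,0,-1],[0,0,0,2,0,0,-1],[0,0,0,0,0,0,-1],[0,0,0,0,0,0,-1]])

```text
time: 5.45
tcp_pos: [0.5411, -0.0949, 0.1277]
eef_rot: [-30.3, 89.9, -33.8]
force: [0.7, 0.1, 0.8]
width: 0.0004
```

Run:
```python
from h import *
plan((0.547,-0.093,0.078),90-3.55)
```

```text
tcp [ 0.54107336 -0.09492925  0.12773331] rotvec [0.12 0.05 0.03] F [0.7 0.1 0.8] w 0.00037246981726684204 t 5.45
tool axes [[0.001, 0.06, 0.998], [-0.001, 0.998, -0.06], [-1.0, -0.001, 0.001]]
shift now-axes [4.97 0.23 0.58] target-axes [4.97 0.23 0.58]
```

Emit:
move_arm(moves=[[0,0,0,2,0,0.6,-1],[0,0,0,2,0,0,-1],[0,0,0,1,0,0,-1],[0,0,0,0,0,0,-1],[0,0,0,0,0,-1,-1],[0,0,0,0,0,-0.8,-1],[0,0,0,0,0,-0.8,-1],[0,0,0,0,0,-1,-1],[0,0,0,0,0,-1,-1],[0,0,0,0,0,-1,-1]])

```text
time: 6.45
tcp_pos: [0.4899, -0.0917, 0.0782]
eef_rot: [7.1, 89.9, 3.7]
force: [1.6, -0.1, 0.9]
width: 0.0008
```

Emit:
move_arm(moves=[[0,0,0,0,0,-1,-1],[0,0,0,0,0,-0.9,-1],[0,0,0,0,0,-0.7,-1],[0,0,0,0,0,-0.5,-1],[0,0,0,0,0,0,-1],[0,0,0,0,0,0,-1]])

```text
time: 7.05
tcp_pos: [0.4587, -0.09, 0.0774]
eef_rot: [-171.1, 89.9, -174.6]
force: [-0.8, 0.5, -0.0]
width: 0.0007
```

Emit:
move_arm(moves=[[0,0,0,-1,0,0.4,-1],[0,0,0,-4,0,0,0],[0,0,0,-4,0,0,0.4],[0,0,0,-3,4,0,0.4],[0,0,0,0,4.5,0,0.4],[0,0,0,0,4.5,0,0.4],[0,0,0,0,4.5,0,0.4],[0,0,0,0,2,0,0.4]])

```text
time: 7.85
tcp_pos: [0.4752, 0.1073, 0.1975]
eef_rot: [-169.4, 90.0, -172.7]
force: [0.6, -0.1, -0.4]
width: 0.0485
```

Run:
```python
from h import *
p,d=arm.capture("top"); cv2.imwrite("pics/t3f.png",p[:,:,::-1]);cv2.imwrite("pics/t3.png",cv2.resize(p[130:260,250:400,::-1],None,fx=4,fy=4,interpolation=cv2.INTER_NEAREST)); np.save("pics/t3.npy",d)
p,d=arm.capture("side"); cv2.imwrite("pics/s3f.png",p[:,:,::-1]);cv2.imwrite("pics/s3.png",cv2.resize(p[160:270,160:310,::-1],None,fx=4,fy=4)); np.save("pics/s3.npy",d)
plan((0.545,-0.094,0.058),90-3.55)
```

```text
tcp [0.4752884  0.10669487 0.19724264] rotvec [ 0.29 -0.06  0.03] F [-0.7 -0.6 -0.2] w 0.05556153264503322 t 7.95
tool axes [[-0.001, 0.057, 0.998], [-0.0, 0.998, -0.057], [-1.0, -0.0, -0.001]]
shift now-axes [ 13.93 -19.63   8.12] target-axes [ 13.92 -19.6    8.2 ]
```

View pics/t3.png

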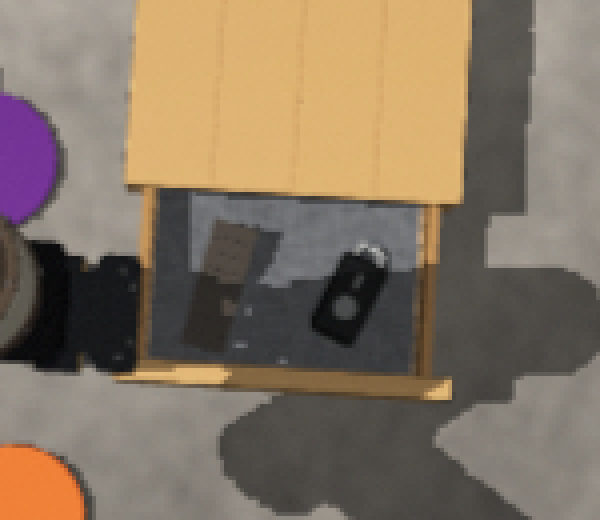

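View pics/s3f.png

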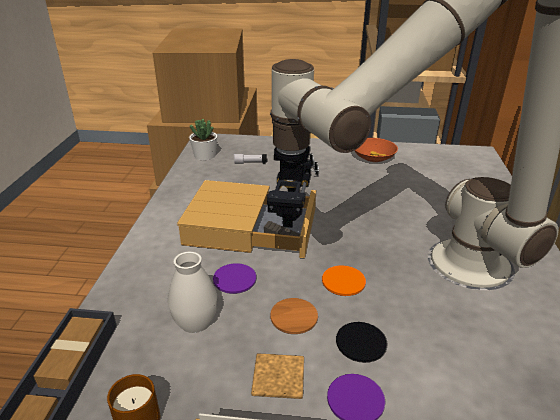

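The drawer is well open. The fob body is in crop t3 with corners near (345,252), (389,265), (352,347) and (311,327). Its loop is at (372,253), which puts the centre near full pixel (337,205). Next I'll measure it.

Run:
```python
from h import *
p=cv2.imread("pics/t3f.png");g=p.max(2)
print(p[205:207,335:340].tolist(),p[212,320])
U=cv2.resize(g[185:225,320:355],None,fx=8,fy=8,interpolation=cv2.INTER_CUBIC)
m=(U<45).astype(np.uint8); m=cv2.morphologyEx(m,cv2.MORPH_CLOSE,np.ones((25,25)))
c=max(cv2.findContours(m,0,2)[0],key=cv2.contourArea)
r=cv2.minAreaRect(c);b=cv2.boxPoints(r)
w=np.array([ray("top",320+(q[0]+.5)/8-.5,185+(q[1]+.5)/8-.5,.034) for q in b]);print(w.round(4),"mean",w.mean(0).round(4))
e=[w[1]-w[0],w[2]-w[1]]
for k in e: print(np.linalg.norm(k).round(4),np.degrees(np.arctan2(k[1],k[0])).round(1))
C=cloud("top",np.load("pics/t3.npy"));print("z fob",np.median(C[200:212,333:341,2]),"floor",np.median(C[205:215,318:324,2]))
for u,v in((115,378),(285,383),(450,400)): print("panel",ray("top",250+u/4,130+v/4,.077).round(4))
cv2.drawContours(U,[b.astype(int)],0,255,1);cv2.imwrite("pics/fobm.png",cv2.resize(U,None,fx=2,fy=2))
```

```text
[[[75, 75, 72], [77, 77, 75], [75, 76, 73], [61, 62, 60], [28, 28, 27]], [[76, 76, 73], [77, 76, 73], [77, 78, 75], [65, 66, 64], [39, 38, 37]]] [65 63 63]
[[ 0.4788 -0.1049  0.034 ]
 [ 0.5405 -0.136   0.034 ]
 [ 0.5224 -0.1717  0.034 ]
 [ 0.4609 -0.1406  0.034 ]] mean [ 0.5007 -0.1383  0.034 ]
0.0691 -26.7
0.04 -116.8
z fob 0.03890302567396363 floor 0.022217014421813293
panel [0.4371 0.0349 0.077 ]
panel [ 0.4335 -0.0897  0.077 ]
panel [ 0.4211 -0.2102  0.077 ]
```

View pics/fobm.png

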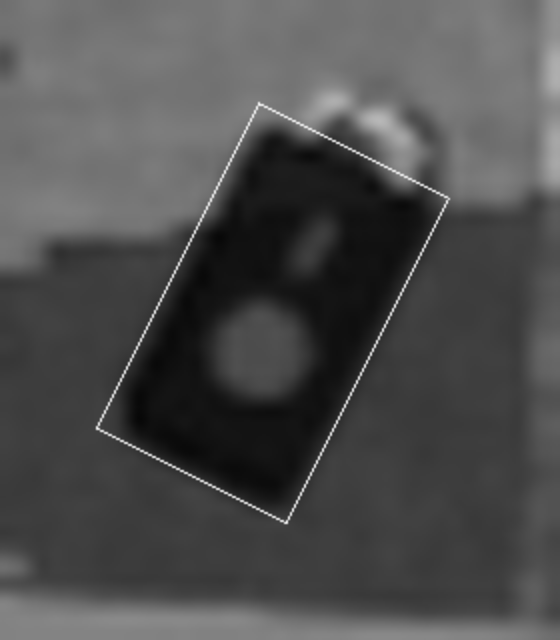

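Run:
```python
from h import *
plan((0.5005,-0.1385,0.12),63.3)
```

```text
tcp [0.4752884  0.10669487 0.19724264] rotvec [23.44 -0.05  0.04] F [-0.7 -0.6 -0.2] w 0.05556153264503322 t 7.95
tool axes [[-0.001, 0.057, 0.998], [-0.0, 0.998, -0.057], [-1.0, -0.0, -0.001]]
shift now-axes [  7.73 -24.33   3.92] target-axes [  7.72 -20.77  13.27]
```

Emit:
move_arm(moves=[[0,0,0,0,-4,0.6,0.4],[0,0,0,0,-4,0.6,0.4],[0,0,0,0,-4,0.6,0.4],[0,0,0,0,-4,0.6,0.4],[0,0,0,0,-4,0.6,0.4],[8,0,0,0,-4.3,0.9,0.4],[8,0,0,2,0,0,0.4],[7.4,0,0,3,0,0,0.4],[0,0,0,2.7,0,0,0.4],[0,0,0,0,0,0,0.4]])

```text
time: 8.95
tcp_pos: [0.4958, -0.1414, 0.117]
eef_rot: [-156.3, 89.4, 176.7]
force: [-0.8, -0.1, 0.2]
width: 0.0608
```

Run:
```python
from h import *
plan((0.5005,-0.1385,0.050),63.3)
```

```text
tcp [ 0.49581529 -0.14138129  0.1169758 ] rotvec [-0.31 -0.53  0.23] F [-0.8 -0.1  0.2] w 0.06079778660965207 t 8.95
tool axes [[-0.01, 0.454, 0.891], [0.001, 0.891, -0.454], [-1.0, -0.004, -0.009]]
shift now-axes [6.69 0.5  0.35] target-axes [6.7  0.47 0.29]
```

Emit:
move_arm(moves=[[0,0,0,2,0.3,0.2,0.4],[0,0,0,2,0,0,0.4],[0,0,0,1,0,0,0.4],[0,0,0,0,0,0,0.4],[0,0,0,0,0,0,0.4]])

```text
time: 9.45
tcp_pos: [0.5032, -0.1388, 0.0716]
eef_rot: [12.6, 89.9, -14.3]
force: [0.7, -0.6, -0.0]
width: 0.0608
```

Run:
```python
from h import *
plan((0.5005,-0.1385,0.050),63.3)
p,d=arm.capture("side"); cv2.imwrite("pics/s4.png",cv2.resize(p[160:270,200:350,::-1],None,fx=5,fy=5,interpolation=cv2.INTER_CUBIC))
```

```text
tcp [ 0.50321848 -0.13884873  0.07164708] rotvec [-0.15  0.07 -0.01] F [ 0.7 -0.6 -0. ] w 0.0607869479367543 t 9.45
tool axes [[0.001, 0.452, 0.892], [-0.0, 0.892, -0.452], [-1.0, 0.0, 0.001]]
shift now-axes [ 2.16 -0.09 -0.26] target-axes [ 2.16 -0.09 -0.26]
```

View pics/s4.png

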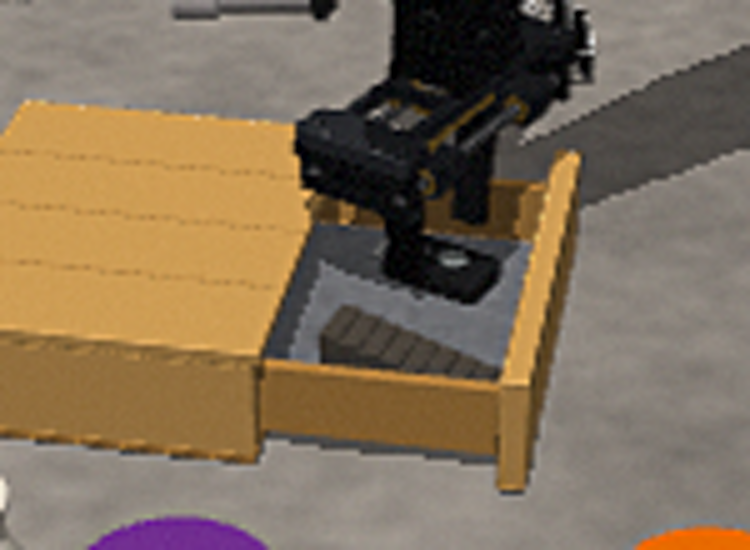

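The fingers straddle the fob, clear of the walls and the wedge. I'll go down and grip.

Emit:
move_arm(moves=[[0,0,0,1,-0.1,-0.3,0.4],[0,0,0,0.8,0,0,0.4],[0,0,0,0.2,0,0,0.4],[0,0,0,0,0,0,0.4],[0,0,0,0,0,0,0.4]])

```text
time: 10.0
tcp_pos: [0.4997, -0.1382, 0.0507]
eef_rot: [-68.0, 90.0, -94.9]
force: [-0.0, 0.0, 0.8]
width: 0.0607
```

Emit:
move_arm(moves=[[0,0,0,0,0,0,0],[0,0,0,0,0,0,-0.3],[0,0,0,0,0,0,-1],[0,0,0,0,0,0,-1],[0,0,0,0,0,0,-1],[0,0,0,0,0,0,-1]], force=20)

```text
time: 10.6
tcp_pos: [0.4996, -0.1382, 0.0508]
eef_rot: [24.7, 90.0, -2.1]
force: [-1.4, 0.6, 1.6]
width: 0.0379
```

Emit:
move_arm(moves=[[0,0,0,-0.5,0,0,-1],[0,0,0,-1.5,0,0,-1],[0,0,0,-2.5,0,0,-1],[0,0,0,-3,0,0,-1],[0,0,0,-3,0,0,-1],[0,0,0,-2,0,0,-1],[0,0,0,0,0,0,-1]])

```text
time: 11.3
tcp_pos: [0.5012, -0.1383, 0.179]
eef_rot: [24.1, 89.6, -2.7]
force: [0.1, 0.2, -1.7]
width: 0.0377
```

Run:
```python
from h import *
plan((0.449,0.255,0.15),63.3)
p,d=arm.capture("side"); cv2.imwrite("pics/s5.png",cv2.resize(p[120:270,180:380,::-1],None,fx=3.5,fy=3.5,interpolation=cv2.INTER_CUBIC))
```

```text
tcp [ 0.50124485 -0.13828257  0.17904206] rotvec [-0.14  0.37 -0.17] F [ 0.1  0.2 -1.7] w 0.037711068807293975 t 11.3
tool axes [[0.007, 0.451, 0.892], [-0.0, 0.892, -0.451], [-1.0, 0.003, 0.007]]
shift now-axes [  2.85  32.72 -22.44] target-axes [  2.9   32.79 -22.34]
```

View pics/s5.png

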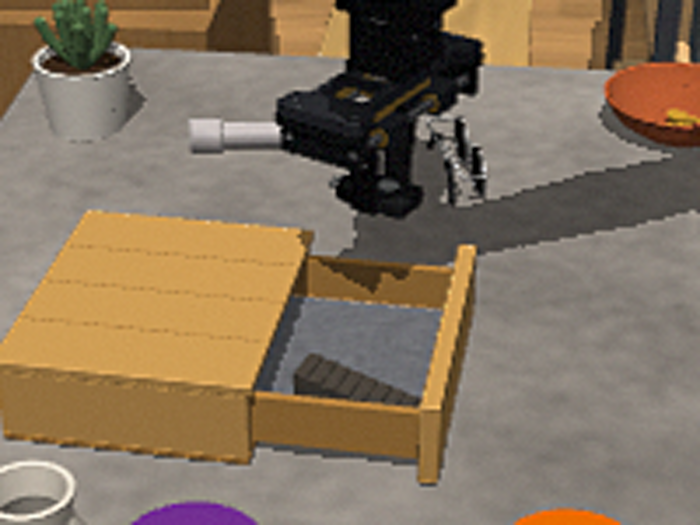

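The fob is held flat and clear of the drawer, with a grip width of 38 mm. I'll carry it over to the coaster.

Emit:
move_arm(moves=[[0,0,0,0,2.5,-1.7,-1],[0,0,0,0,3.5,-2.4,-1],[0,0,0,0,3.8,-2.6,-1],[0,0,0,0,3.8,-2.6,-1],[0,0,0,0,3.8,-2.6,-1],[0,0,0,0,3.8,-2.6,-1],[0,0,0,0,3.8,-2.6,-1],[0,0,0,0,3.5,-2.5,-1],[0,0,0,1.5,2.5,-1.8,-1],[0,0,0,1.5,1.7,-1.1,-1]])

```text
time: 12.35
tcp_pos: [0.4454, 0.257, 0.1441]
eef_rot: [-123.0, 89.9, -149.7]
force: [0.9, 0.3, -0.9]
width: 0.038
```

Emit:
move_arm(moves=[[0,0,0,2,0,0,-1],[0,0,0,2,0,0,-1],[0,0,0,0,0,0,-1],[0,0,0,0,0,0,-1]])

```text
time: 12.75
tcp_pos: [0.4462, 0.2547, 0.1048]
eef_rot: [-102.3, 89.8, -129.2]
force: [0.8, 0.1, 0.1]
width: 0.0375
```

Run:
```python
from h import *
plan((0.4475,0.256,0.0385),63.3)
p,d=arm.capture("side"); cv2.imwrite("pics/s6.png",cv2.resize(p[200:400,180:380,::-1],None,fx=3,fy=3,interpolation=cv2.INTER_CUBIC))
p,d=arm.capture("top"); cv2.imwrite("pics/t6.png",cv2.resize(p[120:300,110:300,::-1],None,fx=3,fy=3,interpolation=cv2.INTER_CUBIC))
```

```text
tcp [0.44621454 0.25466807 0.10484405] rotvec [-0.16 -0.03  0.15] F [0.8 0.1 0.1] w 0.03745801361029137 t 12.75
tool axes [[-0.002, 0.452, 0.892], [-0.002, 0.892, -0.452], [-1.0, -0.003, -0.001]]
shift now-axes [6.63 0.19 0.06] target-axes [6.63 0.18 0.05]
```

View pics/s6.png

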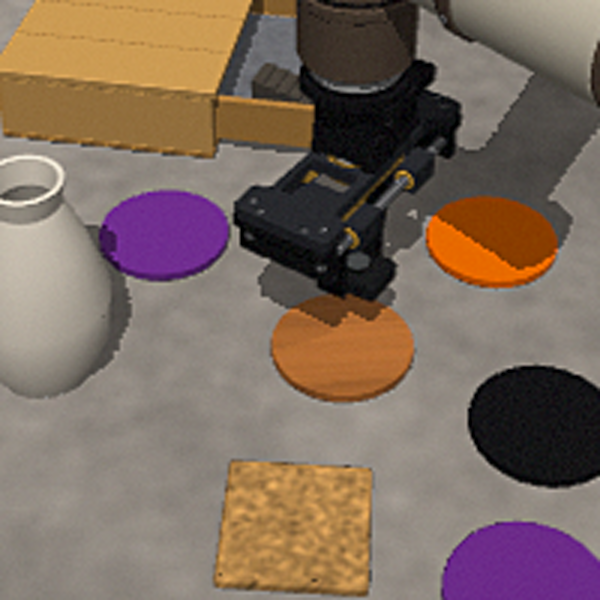

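View pics/t6.png

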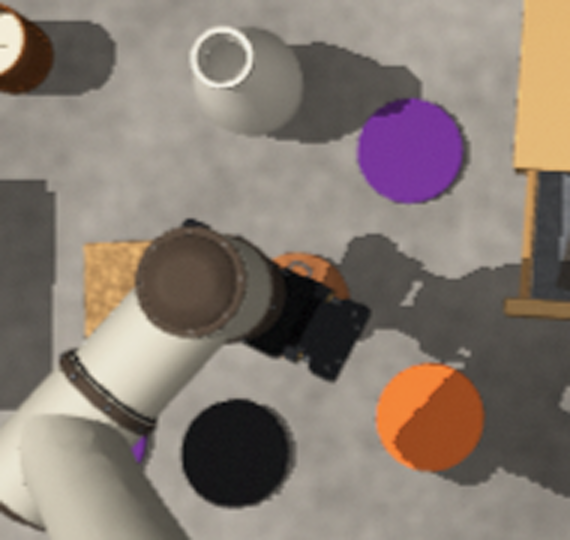

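The wooden coaster is directly beneath, at s6 (343,345), and the side view fits a vertical drop onto it. I'll lower the fob slowly.

Emit:
move_arm(moves=[[0,0,0,2,0.2,0.1,-1],[0,0,0,2,0,0,-1],[0,0,0,1.3,0,0,-1],[0,0,0,0.5,0,0,-1],[0,0,0,0.3,0,0,-1],[0,0,0,0,0,0,-1],[0,0,0,0,0,0,-1]])

```text
time: 13.55
tcp_pos: [0.4489, 0.257, 0.0455]
eef_rot: [70.7, 89.9, 43.8]
force: [0.7, 0.0, -0.1]
width: 0.0376
```

Run:
```python
from h import *
for z in(0,.005,.01): print(px("side",(.449,.255,z)), ray("side",293.82,315.42,z).round(4), ray("top",208.6,221.5,z).round(4))
for n,f,(a,b,c,e) in(("top","t3f",(190,250,180,240)),("side","s3f",(290,340,260,325))):
    hs=cv2.cvtColor(cv2.imread(f"pics/{f}.png"),cv2.COLOR_BGR2HSV)
    m=np.zeros((420,560),np.uint8);m[a:b,c:e]=cv2.inRange(hs,(5,90,60),(16,230,250))[a:b,c:e]
    cc=max(cv2.findContours(m,0,2)[0],key=cv2.contourArea);print(n,cv2.fitEllipse(cc),cv2.boundingRect(cc))
th=np.linspace(0,6.28,200)
for z in(.01,0):
    q=np.array([px("side",(.449+.055*np.cos(t),.255+.055*np.sin(t),z)) for t in th]);print(z,q.min(0),q.max(0))
```

```text
[293.08783937 315.96452008] [0.4475 0.2531 0.    ] [0.4496 0.2559 0.    ]
[293.13265451 314.38933501] [0.4472 0.2581 0.005 ] [0.4493 0.255  0.005 ]
[293.17769238 312.80632097] [0.4468 0.2632 0.01  ] [0.4491 0.2541 0.01  ]
top ((217.05975341796875, 234.53338623046875), (3.4684293270111084, 19.19940948486328), 58.47197341918945) (208, 229, 17, 11)
side ((293.6750183105469, 315.49969482421875), (35.533748626708984, 47.226646423339844), 92.30681610107422) (270, 298, 48, 36)
0.01 [269.26451742 296.46743427] [317.1437864  330.58254452]
0 [269.29294917 299.57599801] [316.93484465 333.78730518]
```

Emit:
move_arm(moves=[[0,0,0,0.3,-0.1,-0.1,-1],[0,0,0,0.2,0,0,-1],[0,0,0,0.1,0,0,-1],[0,0,0,0,0,0,-1]])

```text
time: 13.95
tcp_pos: [0.4469, 0.2561, 0.0388]
eef_rot: [-101.2, 90.0, -128.0]
force: [-1.0, -0.7, 1.6]
width: 0.0377
```

Emit:
move_arm(moves=[[0,0,0,0.05,0,0,-1],[0,0,0,0,0,0,-1]])

```text
time: 14.15
tcp_pos: [0.4469, 0.2561, 0.0388]
eef_rot: [-75.4, 90.0, -102.3]
force: [-3.4, -0.8, 5.1]
width: 0.0379
```

The fob is in contact with the coaster at 5 N upward, and the TCP has stopped at the expected height. I'll release and back straight up.

Emit:
move_arm(moves=[[0,0,0,0,0,0,-0.05],[0,0,0,0,0,0,0.1],[0,0,0,0,0,0,0.3],[0,0,0,0,0,0,0.4],[0,0,0,0,0,0,0.4]])

```text
time: 14.65
tcp_pos: [0.447, 0.2561, 0.0381]
eef_rot: [-103.7, 90.0, -130.5]
force: [-0.7, 0.4, 0.5]
width: 0.059
```

Emit:
move_arm(moves=[[0,0,0,-1,0,0,0.4],[0,0,0,-2,0,0,0.4],[0,0,0,-4,0,0,0.4],[0,0,0,-4,0,0,0.4],[0,0,0,-4,0,0,0.4],[0,0,0,0,-3,-3,0.4],[0,0,0,0,-3,-3,0.4],[0,0,0,0,-4,-2,0.4],[0,0,0,0,-4,-2,0.4],[0,0,0,0,-4,0,0.4]])

```text
time: 15.65
tcp_pos: [0.2746, 0.1394, 0.1885]
eef_rot: [104.0, 90.0, 77.3]
force: [1.8, -0.2, 1.0]
width: 0.061
```

Emit:
move_arm(moves=[[0,0,0,0,-4,0,0.4],[0,0,0,0,-4,0,0.4],[0,0,0,0,-4,0,0.4],[0,0,0,0,0,0,0.4],[0,0,0,0,0,0,0.4]])

```text
time: 16.15
tcp_pos: [0.2223, 0.0335, 0.1889]
eef_rot: [76.5, 89.8, 49.6]
force: [-0.3, -0.2, 0.6]
width: 0.0604
```

Run:
```python
from h import *
p,d=arm.capture("side"); cv2.imwrite("pics/s7.png",p[:,:,::-1])
p,d=arm.capture("top"); cv2.imwrite("pics/t7f.png",p[:,:,::-1]);cv2.imwrite("pics/t7.png",cv2.resize(p[190:250,170:250,::-1],None,fx=8,fy=8,interpolation=cv2.INTER_CUBIC)); np.save("pics/t7.npy",d)
print(arm.observe()['tcp_pos'],arm.observe()['force'])
```

```text
[0.22283734 0.03439393 0.18885088] [-0.21805101 -0.00021826  0.14099503]
```

View pics/s7.png

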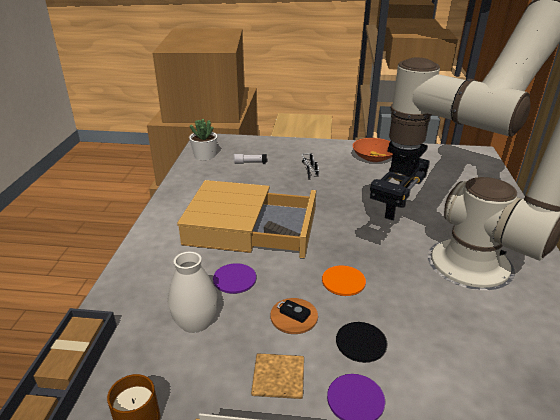

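View pics/t7.png

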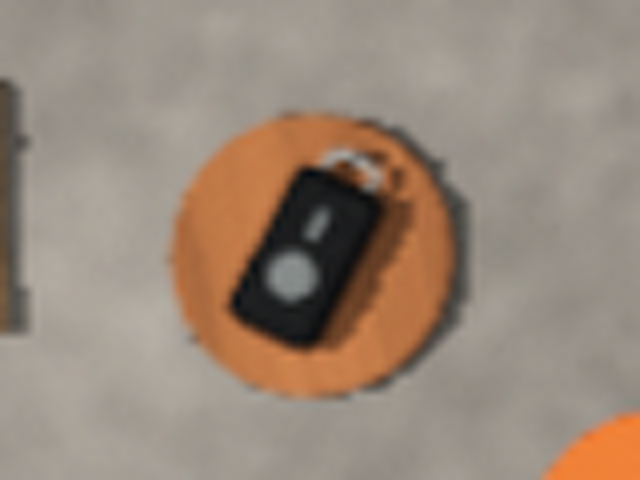

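View pics/t7f.png

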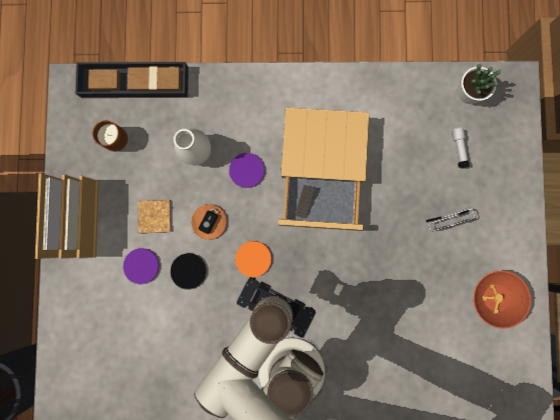

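The fob lies flat on the round wooden coaster. Its body centre is at crop (306,258) and the disc centre at (314,255), an offset of about 1 px, or 3 mm. The drawer stays open, and the vase, sunglasses and cork are at their original pixels. Handing the job in.

```bash
python3 -c "
from cell import arm
print(arm.observe()['time']);print(arm.finish_job())"
```

```text
16.25
the job is handed in; nothing more can be done
None
```

I pressed the drawer until the latch let go, hooked its front from inside and drew it about 120 mm open. I then lifted the fob out and lowered it flat onto the round wooden coaster, letting go only once contact showed (5 N). The job was handed in at 16.25 s.

- **Fob:** in the last pictures it lies flat about 3 mm from the coaster's centre.
- **Drawer and surroundings:** the drawer is open. The vase, sunglasses and square cork coaster look unmoved, judged by eye from their places in the picture.
- **Arm:** the robot is clear of everything.
- **Disagreement:** the first side-view fit put the coaster 9 mm further along y than the top view. Its visible rim explained most of that, leaving 1–2 mm.

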